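Hand-crank a stopped slide stainer to its unloading pointer with the T key

ROBOT

A 7-joint arm with a two-finger parallel gripper is mounted at the origin on a cart in front of the work surface, level with it; the furniture and walls round the work are solid. World frame = base frame: x ahead of the robot, y to its left, z up, the work surface at z = 0. Lengths are in m, angles in degrees, forces in N, time in s.
With the tool pointing down it reaches from about 0.425 to 0.875 m from the base axis. Payload 4.7 kg.
Tool frame: the origin (TCP) lies at the very end of the fingers, on their centre line; the grasp point (between the pads) lies 19 mm behind it (env.grip_point_offset is the distance from the TCP to the grasp point, in m); z points along the fingers, y is the line along which they close (so a half turn about z gives the same grasp; the last joint's range is limited). The gripper opens to 87 mm and grips with 3 to 60 N. Pads are 19 mm wide; open, the fingers measure 117 mm over their backs; the gripper's body (75 mm by 190 mm) begins 51 mm behind the grasp point.
Start: joints at [-74.593, 18.392, -4.016, 83.108, 1.295, 78.541, -3.26], TCP at [0.164, 0.629, 0.184] pointing down, gripper open.
Joint ranges: [-163.93, 163.93], [-17.29, 119.83], [-79.2, 71.16], [3.27, 140.29], [-89.18, 269.18], [5.43, 117.66], [-154.24, 154.24]. Speed limits (degrees/s): [147.25, 147.25, 180, 180, 180, 180, 180].

INTERFACE

Orientations are given as [roll, pitch, yaw] about the fixed x, y, z axes, in that order (R = Rz(yaw) Ry(pitch) Rx(roll)).
In Python, from cell import env gives the robot as it stands.
- The arm moves only by the tool jog_arm, never from a script. Its argument "motion" is a list of rows, each an object of numbers: "x", "y", "z": the shift along the tool's x, y, z in cm; "ax", "ay", "az": the turn, a rotation vector about the tool's x, y, z in degrees. In form: [{"x": .., "y": .., "z": .., "ax": .., "ay": .., "az": ..}, ...]. A call has exactly 5 rows; each row shifts and turns the commanded pose from where the row before left it, along the tool's axes as they then stand; what a row does not reach is not made up. A row lasts 1/10 s, in which the tool goes at most 50 mm and 8.59 degrees, less where a joint would pass 70% of its speed; a pose out of reach is approached as far as the arm can. A call is refused whole if a number of a shift passes 5 or a number of a turn 8.59, either way. A call with a gripper value outside its range is refused whole. "claw" is the gripper command: -1 is shut, 1 is fully open, values between are in proportion, set as the call begins (left out, the last holds). The fingers move at their own pace and stop on an object; "squeeze" is the grip in N (left out, the last holds). Time passes only in rows, so rows that do not move let the fingers close, or fill a call up. It gives the time, the measured TCP pose, the force, the opening and the grip force at its end, in the units of the state.
- env.get_obs(): the state, without advancing time (a new reading comes with each control period).
- env.read_camera(name): name is "side" or "top"; returns the picture (400x640x3 uint8, red, green, blue); there is no depth.
- env.camera_params(name): a dict with "fx", "fy", "cx", "cy" (pixels), "k1" (the pictures are not rectified: a ray, as slopes to the right and down, at radius r is drawn at 1 + k1 r^2 times it, then the intrinsics apply), "extrinsics" (4x4, takes a point from world to camera coordinates). Camera axes: x right, y up, looking along -z (the intrinsics and any distortion apply to the point x, -y, -z); pixel columns grow to the right and rows downward; lengths in m; the calibration is good to about 2 mm. A picture is of the moment at which its call begins. camera_params takes no time and is no camera call.
- env.sign_off(): hands the job in; it is judged then, once.
The state is a dict: "time_s": time; "qpos": joint angles; "joint_velocities": joint speeds; "effort": joint torques, N m; "tool_pos": TCP position; "tool_rot": TCP orientation; "force": force on the tool from outside, world axes, zero at the start; "wrist_torque": the same for the moment, N m; "grip_width": finger opening in m; "grasp_force": force on a finger pad.
Only numpy, scipy, OpenCV 4.12 (cv2) and the standard library are available. Lean on these libraries where they do the work, as an engineer would, in place of code of your own. Each camera call takes 0.05 s, during which the arm holds its last target. There are 200 camera calls.

TASK

The slide stainer has lost power with a rack of slides still on its carousel. Take the T-handled key out of its stand, put its shaft into the hub in the middle of the carousel, turn it until its two keys slip into the keyways and push it fully home against the ejector spring; then, keeping it pushed home, use it to turn the carousel until the steel slide rack stands in line with the red pointer at the front of the stainer. Finish while still gripping the key and holding it fully home (the spring throws it out if you let go); turn the carousel with the key only, keep hand and arm off the stainer, and leave the bottles and the timer where they stand.

Things in the scene. Friction and masses are not known exactly. Their poses are not given: they have to be found in the camera images.
- t_key: Loose hand key, 81 mm tall, 130 to 210 g, upright in its stand; the same after half a turn. Origin: lower tip of the shaft; z up the shaft, x along the black T-bar. Steel shaft 14 mm in diameter, its lowest 6 mm tapering to 7 mm; from 34 to 41 mm above the tip a round flange 45 mm across, then a neck 15 mm in diameter up to the T-bar.
- key_grip (a point): Centre of the T-bar, on the key's axis 69 mm above its tip. The bar is 74 mm long (key's x), 18 mm thick (key's y) and 24 mm high (57 to 81 mm above the tip): grip it here from above, across its thickness.
- key_blade (a point): Centre of the two keys on the shaft, 14 mm above its tip. Half a turn apart, they form a blade 28 mm over both (along the T-bar, key's x), 6 mm thick, 12 mm high (8 to 20 mm above the tip).
- key_stand: Fixed grey block 66 x 66 x 45 mm, origin under its centre, with a round hole 32 mm in diameter and 41 mm deep in its top, on a black foot plate 84 mm square. The shaft hangs loosely in the hole, the flange rests on the block's top: lift the key 40 mm straight up to clear it.
- stainer: Slide stainer, fixed to the bench: white round base 236 mm across, 42 mm high, with a low front panel reaching 144 mm from the centre at its own front (-x). Origin under its centre, z up. It carries the grey carousel, 208 mm across; the jars on it reach 101 mm above the bench, the aluminium hub in the middle, its highest part, 122.5 mm.
- hub_rim (a point): Centre of the hub's upper rim, on the turning axis; turns with the carousel: its x lies along the two keyways and points directly away from the slide rack. The hub is 50 mm across; red marks on its rim and flank stand over the keyways. Inside the rim is a plain guide cup 37 mm in diameter, 8 mm deep.
- keyway (a point): Centre of the cup's floor, 8 mm below the rim, axes as hub_rim; here begins the keyed bore: 16 mm across, with two keyways half a turn apart, 8 mm wide, 31 mm over both, 24 mm deep. Keys out of line rest on this floor, the tip 16 mm below the rim; in line they slip down. The tip meets the ejector 26 mm below the rim; fully home the flange sits on the rim, the tip 34 mm below it.
- carousel (a joint): Angle of the carousel, rad, counter-clockwise from above positive. 0: the slide rack is in line with the red pointer. It starts 0.5 to 1.2 rad clockwise of that (negative), turns both ways against a steady friction of 0.12 N m, stays where it is left. The key has about 0.08 rad of play either way in the keyways, so the carousel lags behind it.
- plunger (a joint): How far the spring ejector in the hub is pressed down, m: 0 at rest, 0.008 with the key fully home. It pushes up with 5.4 N at rest, 10.2 N at 0.008.
- slide_rack (a point): Middle of the steel rack of glass slides, the one carousel station without a lidded jar, 76 mm from the hub's axis and 72 mm above the bench.
- pointer (a point): Red pointer tab with a white line, at the front edge of the stainer's base, 115 mm from the hub's axis.
- fix_bottle: Bystander: loose white bottle with a blue cap, 42 mm across, 106 mm tall; origin under its centre.
- buffer_bottle: Bystander: loose white bottle with a red cap, 45 mm across, 113 mm tall; origin under its centre.
- stain_bottle: Bystander: loose white bottle with a white cap and a green band, 35 mm across, 89 mm tall; origin under its centre.
- timer: Bystander: loose white lab timer lying flat, 66 x 66 x 19 mm; origin under its centre.
Things that resemble listed ones, but are neither listed nor needed, are in the scene too. What is shaped like the t_key but green or orange is not meant.

How it is judged:
By the outcome, as a careful person would: the job done as asked, in the order asked, and still so for the second after the job is handed in, while the arm keeps its last pose, push and grip.
It also fails if it takes over 45 s, if anything falls off the work surface, if the arm or the gripper's body presses on something with over 40 N, if the wrist force passes 120 N, or if a joint passes its speed limit or range.

## Working session

There is one attempt and no reset: what is moved stays moved. The work goes in short steps, Python scripts to look and compute and a tool call to move; the robot and the scene stay as the last step left them, time stands still between calls to the robot, and variables do not carry over. Pictures are saved under pics/ and viewed, at most 10 in all, crops included, and the job is handed in when it is done.

Besides the shell and the picture viewer there is one more tool, called after "Call:" as a command line: name --argument value ..., lists and objects as JSON in quotes. jog_arm: Moves the arm, as the interface text tells. Its arguments: {"type":"object","properties":{"motion":{"type":"array"},"claw":{"type":"number"},"squeeze":{"type":"number"}},"required":["motion"]}

```bash
mkdir -p pics
cat > h.py <<'E'
import numpy as np, cv2
from cell import env
def ray(cam,u,v):
    p=env.camera_params(cam);x=(u-p['cx'])/p['fx'];y=(v-p['cy'])/p['fy']
    K=np.array([[p['fx'],0,p['cx']],[0,p['fy'],p['cy']],[0,0,1.]])
    a=cv2.undistortPoints(np.array([[[u,v]]],float),K,np.array([p['k1'],0,0,0,0.]))[0,0]
    E=np.array(p['extrinsics']);R=E[:3,:3];c=-R.T@E[:3,3]
    return c,R.T@np.array([a[0],-a[1],-1.])
def onz(cam,u,v,z):
    c,d=ray(cam,u,v);return c+d*(z-c[2])/d[2]
def proj(cam,P):
    p=env.camera_params(cam);E=np.array(p['extrinsics']);q=E[:3,:3]@np.array(P,float)+E[:3,3]
    a=np.array([q[0],-q[1]])/-q[2];a=a*(1+p['k1']*(a@a));return np.array([p['fx']*a[0]+p['cx'],p['fy']*a[1]+p['cy']])
def snap(cam,name):
    im=cv2.cvtColor(np.asarray(env.read_camera(cam)),cv2.COLOR_RGB2BGR);cv2.imwrite(f'pics/{name}.png',im);return im
E
python3 - <<'E'
from h import *
for c in('top','side'):
    snap(c,c+'0');p=env.camera_params(c);print(c,p['fx'],p['k1'],ray(c,320,200))
o=env.get_obs();print(o['tool_pos'],o['tool_rot'],o['grip_width'],env.grip_point_offset)
E
```

```text
top 394.5824036554535 -0.040750113888411536 (array([ 0.37377764, -0.02017081,  1.20731168]), array([ 0.07298229, -0.02949076, -0.99695739]))
side 518.0594344556713 -0.0388330116823301 (array([0.02835555, 1.27743224, 0.8162301 ]), array([ 0.28686353, -0.8404171 , -0.45993783]))
[0.16375427 0.62846312 0.18349694] [-1.79904748e+02  7.48553442e-03  1.65401255e+02] 0.08700031166957668 0.0187
```

View pics/top0.png

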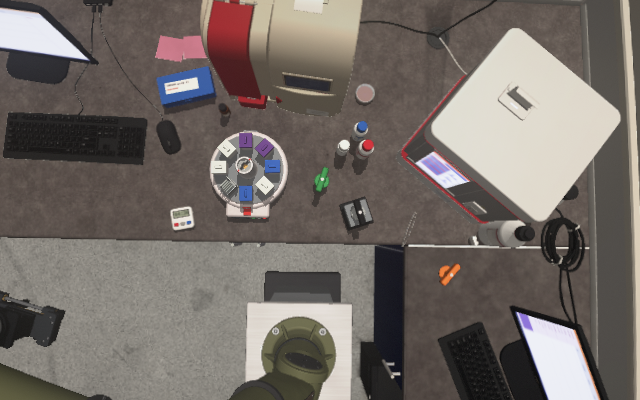

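View pics/side0.png

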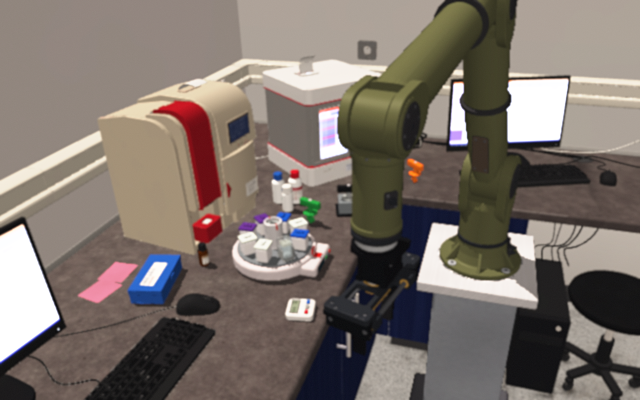

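The top view shows the stainer at about (248,170), with its hub near (243,165), its pointer near (247,211) and its rack near (228,187). The candidates for the key are black in the grey stand at (357,214), green at (321,180) and orange at (450,273). The black one in the stand fits. I'll confirm it in an enlarged crop.

Run:
```python
from h import *
im=cv2.imread('pics/top0.png')
a=cv2.resize(im[190:240,330:385],None,fx=7,fy=7,interpolation=cv2.INTER_CUBIC)
b=cv2.resize(im[125:222,203:293],None,fx=4.4,fy=4.4,interpolation=cv2.INTER_CUBIC)
c=np.zeros((430,800,3),np.uint8);c[:350,:385]=a;c[:b.shape[0],400:400+b.shape[1]]=b[:430]
cv2.imwrite('pics/crop0.png',c)
print('stand',onz('top',357,214,.085),'hub',onz('top',243.5,165,.1225),'ptr',onz('top',247,211,.04),'timer',onz('top',181,218,.02))
```

```text
stand [ 0.41784659 -0.15963011  0.085     ] hub [0.54638163 0.16105824 0.1225    ] ptr [0.42267742 0.16044058 0.04      ] timer [0.39886225 0.36100837 0.02      ]
```

View pics/crop0.png

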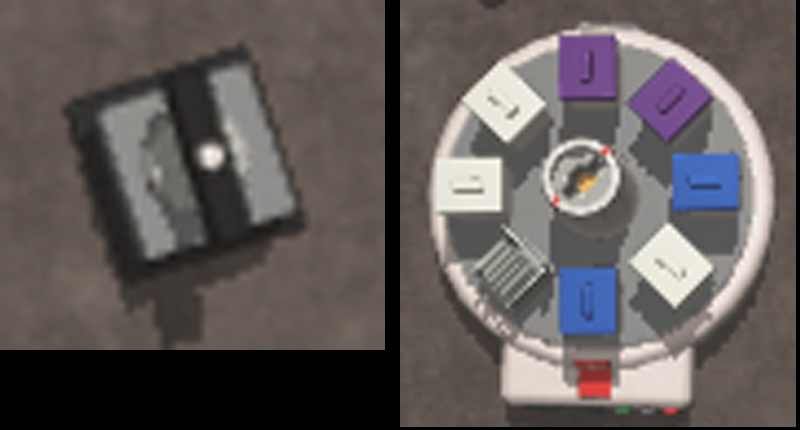

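The left crop shows the black T-bar in its grey stand, with a white dot at its centre near (360,212), so this is the t_key. The right crop shows red keyway marks at about (249.4,159.5) and (238.7,170.9), the rack at (227.5,186.4) and the pointer at (247.2,211).

```bash
cat >> h.py <<'E'
def cents(im,x0,y0,x1,y1,cond,amin=1):
    m=np.zeros(im.shape[:2],np.uint8);b,g,r=[im[...,i].astype(int) for i in range(3)];k=cond(r,g,b);m[y0:y1,x0:x1]=k[y0:y1,x0:x1]
    n,l,s,c=cv2.connectedComponentsWithStats(m);return [(s[i,4],c[i].round(1)) for i in range(1,n) if s[i,4]>=amin]
E
python3 - <<'E'
from h import *
im=cv2.imread('pics/top0.png')
red=lambda r,g,b:(r>g+60)&(r>b+60)
print('red',cents(im,203,125,293,222,red))
print('dot',cents(im,345,200,375,226,lambda r,g,b:(r>200)))
e=[onz('top',u,v,.092)[:2] for u,v in((356.4,201),(363.4,224.8))]
print('bar',e,(e[0]+e[1])/2,np.degrees(np.arctan2(*(e[0]-e[1])[::-1])))
d=onz('top',360,212.1,.092);print('dot',d)
a,b=onz('top',249.4,159.5,.1225),onz('top',238.7,170.9,.1225);h=(a+b)/2
print('hub',h,onz('top',244.4,165.2,.1225),'keyway yaw',np.degrees(np.arctan2(*(a-b)[:2][::-1])))
r=onz('top',227.5,186.4,.072);p=onz('top',247.2,210.5,.045)
print('rack',r,'ptr',p,[np.degrees(np.arctan2(*(h-q)[:2][::-1])) for q in (r,p)],np.linalg.norm((r-h)[:2]),np.linalg.norm((p-h)[:2]))
for n,P in(('dot',d),('hub',h),('ptr',p)):print(n,proj('side',P))
im=cv2.imread('pics/side0.png');print(cents(im,225,200,335,290,red))
c=cv2.resize(im[205:285,225:335],None,fx=6,fy=6,interpolation=cv2.INTER_CUBIC);cv2.imwrite('pics/crops.png',c)
E
```

```text
red [(np.int32(2), array([249.5, 159. ])), (np.int32(2), array([238. , 170.5])), (np.int32(7), array([246., 207.])), (np.int32(45), array([246.7, 211.6])), (np.int32(3), array([264., 218.]))]
dot [(np.int32(6), array([359.8, 211.8]))]
bar [array([ 0.45449202, -0.1566741 ]), array([ 0.38729266, -0.17726349])] [ 0.42089234 -0.1669688 ] 17.034682658729384
dot [ 0.42311299 -0.16724345  0.092     ]
hub [0.54587267 0.15950752 0.1225    ] [0.54587051 0.15855358 0.1225    ] keyway yaw -41.45014969500895
rack [0.49128959 0.2137228  0.072     ] ptr [0.42395003 0.15912101 0.045     ] [np.float64(-44.80631326287193), np.float64(0.18163429312849813)] 0.07693249577004914 0.12192324510696476
dot [348.5992976  185.30649966]
hub [273.2032616  220.77519734]
ptr [316.71164728 251.36892167]
[(np.int32(5), array([276.4, 227.2])), (np.int32(56), array([315.5, 253.3])), (np.int32(8), array([329.1, 250.1]))]
```

View pics/crops.png

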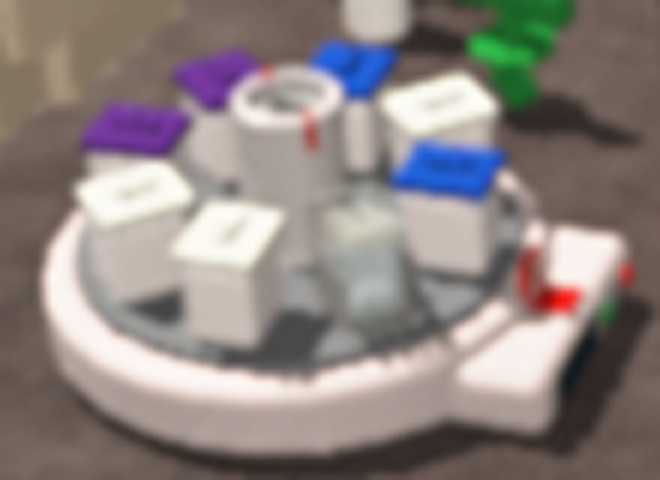

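The predicted side position of the hub, (273.2,220.8), matches the side crop, where it is at about (273,221). The hub is therefore at (0.546,0.159), the key at (0.422,-0.167) with a yaw of 17°, and the carousel at about -45°. Next I'll move over the key along a curved path.

Call:
jog_arm --motion '[{"x": -1.5, "y": -1.0, "z": -1}, {"x": -3.5, "y": -2.4, "z": -1}, {"x": -4, "y": -2.7}, {"x": -4, "y": -2.7}, {"x": -4, "y": -2.7}]' --claw 1

```text
$.motion[0]: bad value
```

Call:
jog_arm --motion '[{"x": -4, "y": -2.7}, {"x": -4, "y": -2.9}, {"x": -3, "y": -3.5}, {"x": -2.5, "y": -4}, {"x": -1.8, "y": -4.2}]'

```text
$.motion[0]: bad value
```

Call:
jog_arm --motion '[{"x": -1.5, "y": -1.0, "z": -1, "ax": 0, "ay": 0, "az": 0}, {"x": -3.5, "y": -2.4, "z": -1, "ax": 0, "ay": 0, "az": 0}, {"x": -4, "y": -2.7, "z": 0, "ax": 0, "ay": 0, "az": 0}, {"x": -4, "y": -2.7, "z": 0, "ax": 0, "ay": 0, "az": 0}, {"x": -4, "y": -2.7, "z": 0, "ax": 0, "ay": 0, "az": 0}]' --claw 1

```text
time_s: 0.6
tool_pos: [0.3014, 0.4721, 0.2053]
tool_rot: [180.0, 0.0, 165.3]
force: [0.8, 1.2, 0.0]
grip_width: 0.0869
grasp_force: 0.0
```

Call:
jog_arm --motion '[{"x": -4, "y": -2.7, "z": 0, "ax": 0, "ay": 0, "az": 0}, {"x": -4, "y": -2.9, "z": 0, "ax": 0, "ay": 0, "az": 0}, {"x": -3, "y": -3.5, "z": 0, "ax": 0, "ay": 0, "az": 0}, {"x": -2.5, "y": -4, "z": 0, "ax": 0, "ay": 0, "az": 0}, {"x": -1.8, "y": -4.2, "z": 0, "ax": 0, "ay": 0, "az": 0}]'

```text
time_s: 1.1
tool_pos: [0.4053, 0.2652, 0.205]
tool_rot: [180.0, 0.0, 165.2]
force: [-0.2, -0.6, 1.2]
grip_width: 0.0868
grasp_force: 0.0
```

Call:
jog_arm --motion '[{"x": -1.95, "y": -3.94, "z": 0, "ax": 0, "ay": 0, "az": 0}, {"x": -1.95, "y": -3.94, "z": 0, "ax": 0, "ay": 0, "az": 0}, {"x": -1.95, "y": -3.94, "z": 0, "ax": 0, "ay": 0, "az": 0}, {"x": -1.95, "y": -3.94, "z": 0, "ax": 0, "ay": 0, "az": 0}, {"x": -1.95, "y": -3.94, "z": 0, "ax": 0, "ay": 0, "az": 0}]'

```text
time_s: 1.6
tool_pos: [0.4482, 0.0506, 0.2051]
tool_rot: [179.9, 0.0, 165.3]
force: [0.2, -0.2, 0.5]
grip_width: 0.0871
grasp_force: 0.0
```

Call:
jog_arm --motion '[{"x": -0.55, "y": -4.34, "z": 0, "ax": 0, "ay": 0, "az": 0}, {"x": -0.55, "y": -4.34, "z": 0, "ax": 0, "ay": 0, "az": 0}, {"x": -0.55, "y": -4.34, "z": 0, "ax": 0, "ay": 0, "az": 0}, {"x": -0.55, "y": -4.34, "z": 0, "ax": 0, "ay": 0, "az": 0}, {"x": -0.55, "y": -4.34, "z": 0, "ax": 0, "ay": 0, "az": 0}]'

```text
time_s: 2.1
tool_pos: [0.419, -0.1659, 0.2048]
tool_rot: [179.9, 0.0, 165.3]
force: [0.9, -0.3, 0.9]
grip_width: 0.0874
grasp_force: 0.0
```

Call:
jog_arm --motion '[{"x": 0, "y": 0, "z": 0.8, "ax": 0, "ay": 0, "az": -6.4}, {"x": 0, "y": 0, "z": 0.8, "ax": 0, "ay": 0, "az": -6.4}, {"x": 0, "y": 0, "z": 0.8, "ax": 0, "ay": 0, "az": -6.4}, {"x": 0, "y": 0, "z": 0.8, "ax": 0, "ay": 0, "az": -6.4}, {"x": 0, "y": 0, "z": 0.8, "ax": 0, "ay": 0, "az": -6.4}]'

```text
time_s: 2.6
tool_pos: [0.4195, -0.1642, 0.1644]
tool_rot: [179.9, 0.0, -162.4]
force: [0.5, 0.1, -0.3]
grip_width: 0.0868
grasp_force: 0.0
```

Call:
jog_arm --motion '[{"x": -0.15, "y": -0.34, "z": 1, "ax": 0, "ay": 0, "az": 0}, {"x": 0, "y": 0, "z": 3, "ax": 0, "ay": 0, "az": 0}, {"x": 0, "y": 0, "z": 3, "ax": 0, "ay": 0, "az": 0}, {"x": 0, "y": 0, "z": 2.3, "ax": 0, "ay": 0, "az": 0}, {"x": 0, "y": 0, "z": 1, "ax": 0, "ay": 0, "az": 0}]'

```text
time_s: 3.1
tool_pos: [0.4209, -0.1664, 0.0595]
tool_rot: [179.9, -0.2, -162.8]
force: [-0.5, 0.2, -0.1]
grip_width: 0.0874
grasp_force: 0.0
```

Call:
jog_arm --motion '[{"x": 0, "y": 0, "z": 0, "ax": 0, "ay": 0, "az": 0}, {"x": 0, "y": 0, "z": 0, "ax": 0, "ay": 0, "az": 0}, {"x": 0, "y": 0, "z": 0, "ax": 0, "ay": 0, "az": 0}, {"x": 0, "y": 0, "z": 0, "ax": 0, "ay": 0, "az": 0}, {"x": 0, "y": 0, "z": 0, "ax": 0, "ay": 0, "az": 0}]' --claw -0.5 --squeeze 15

```text
time_s: 3.6
tool_pos: [0.4236, -0.166, 0.0621]
tool_rot: [-180.0, 0.1, -162.6]
force: [0.4, 0.4, 0.4]
grip_width: 0.0554
grasp_force: 0.0
```

Run:
```python
from h import *
o=env.get_obs();print(o['tool_pos'],o['tool_rot'],o['force'],o['grip_width'],o['grasp_force'],o['qpos'][6])
im=snap('side','s1');u,v=proj('side',o['tool_pos']).astype(int);print(u,v)
cv2.imwrite('pics/s1c.png',cv2.resize(im[v-50:v+40,u-60:u+60],None,fx=6,fy=6,interpolation=cv2.INTER_CUBIC))
```

```text
[ 0.42355392 -0.16601379  0.06211358] [-1.79993052e+02  8.75972614e-02 -1.62594792e+02] [0.35596525 0.44737662 0.43634603] 0.05535155103843548 0.0 125.06318942494653
348 193
```

View pics/s1c.png

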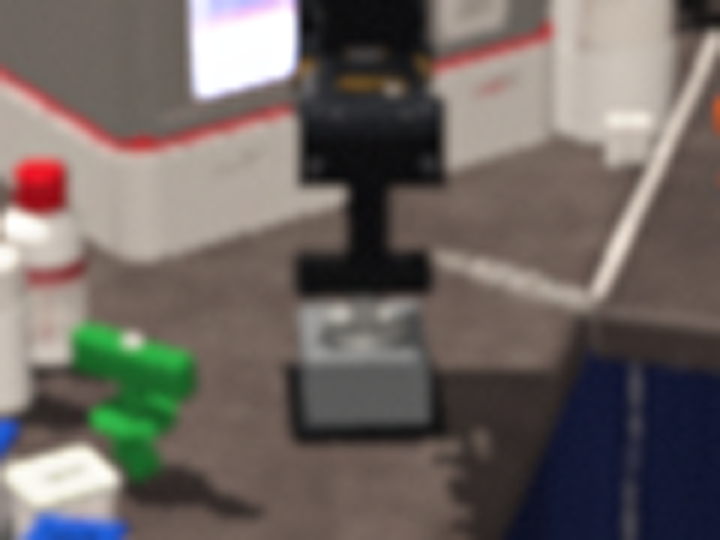

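The crop shows the near finger, centred at about x=368, in front of the black T-bar that spans 300–430 (centre 365) above the stand. The alignment is good, so I'll close the gripper.

Call:
jog_arm --motion '[{"x": 0, "y": 0, "z": 0, "ax": 0, "ay": 0, "az": 0}, {"x": 0, "y": 0, "z": 0, "ax": 0, "ay": 0, "az": 0}, {"x": 0, "y": 0, "z": 0, "ax": 0, "ay": 0, "az": 0}, {"x": 0, "y": 0, "z": 0, "ax": 0, "ay": 0, "az": 0}, {"x": 0, "y": 0, "z": 0, "ax": 0, "ay": 0, "az": 0}]' --claw -1 --squeeze 20

```text
time_s: 4.15
tool_pos: [0.4229, -0.166, 0.0614]
tool_rot: [180.0, -0.0, -162.6]
force: [0.6, -0.1, 0.5]
grip_width: 0.0109
grasp_force: 0.0
```

Call:
jog_arm --motion '[{"x": 0, "y": 0, "z": 0, "ax": 0, "ay": 0, "az": 0}, {"x": 0, "y": 0, "z": 0, "ax": 0, "ay": 0, "az": 0}, {"x": 0, "y": 0, "z": 0, "ax": 0, "ay": 0, "az": 0}, {"x": 0, "y": 0, "z": 0, "ax": 0, "ay": 0, "az": 0}, {"x": 0, "y": 0, "z": 0, "ax": 0, "ay": 0, "az": 0}]' --squeeze 55

```text
time_s: 4.65
tool_pos: [0.4229, -0.166, 0.0615]
tool_rot: [180.0, 0.0, -162.6]
force: [0.2, 0.1, -0.5]
grip_width: 0.0006
grasp_force: 0.0
```

The fingers closed on nothing (width 0.6 mm), so I'll look again.

Run:
```python
from h import *
o=env.get_obs();print(o['tool_pos'],o['force'],o['grip_width'])
im=snap('side','s2');t=snap('top','t2');u,v=338,183
a=cv2.resize(im[v-40:v+40,u-45:u+55],None,fx=5,fy=5,interpolation=cv2.INTER_CUBIC)
b=cv2.resize(t[185:265,320:380],None,fx=5,fy=5,interpolation=cv2.INTER_CUBIC)
cv2.imwrite('pics/s2c.png',np.hstack([a,b]))
```

```text
[ 0.42293983 -0.16599259  0.06145245] [ 0.24857239  0.14347192 -0.47156435] 0.0006449487474790242
```

View pics/s2c.png

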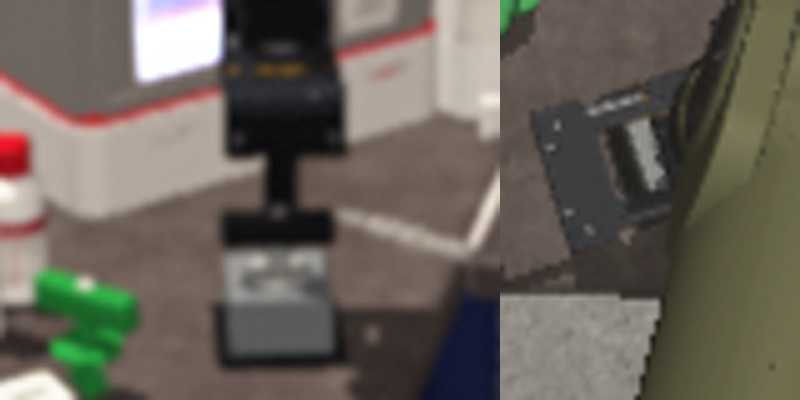

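Run:
```python
from h import *
from scipy.spatial.transform import Rotation as Ro
o=env.get_obs();R=Ro.from_euler('xyz',o['tool_rot'],degrees=True).as_matrix();t=np.array(o['tool_pos'])
for n,l in(('tcp',(0,0,0)),('bodybot+y',(0,.037,-.07)),('bodybot',(0,0,-.07)),('b y+95',(0,.095,-.07)),('b y+95 x37',(.0375,.095,-.07)),('b y+95 x-37',(-.0375,.095,-.07)),('b x+95 y37',(.095,.0375,-.07))):
    P=t+R@l; s,q=proj('side',P),proj('top',P);print(n,P.round(3),'side crop',((s-[293,143])*5).round(),'top crop',((q-[320,185])*5+[500,0]).round())
A=[];B=[]
for c,u,v in(('top',359.8,211.8),('side',348.6,185)):
    o,d=ray(c,u,v);d/=np.linalg.norm(d);M=np.eye(3)-np.outer(d,d);A.append(M);B.append(M@o)
P=np.linalg.solve(sum(A),sum(B));print(P,proj('top',P),proj('side',P))
# white marks / stand corners: block top centre via side
print('block top z.045 centre side crop',((proj('side',(.422,-.167,.045))-[293,143])*5).round())
```

```text
tcp [ 0.423 -0.166  0.061] side crop [278. 255.] top crop [691. 138.]
bodybot+y [ 0.412 -0.131  0.131] side crop [280. 181.] top crop [643. 152.]
bodybot [ 0.423 -0.166  0.131] side crop [278. 156.] top crop [707. 133.]
b y+95 [ 0.395 -0.075  0.131] side crop [284. 222.] top crop [541. 182.]
b y+95 x37 [ 0.359 -0.087  0.131] side crop [346. 221.] top crop [561. 248.]
b y+95 x-37 [ 0.43  -0.064  0.131] side crop [221. 223.] top crop [522. 116.]
b x+95 y37 [ 0.321 -0.159  0.131] side crop [433. 179.] top crop [692. 320.]
[ 0.42343202 -0.16661165  0.09335041] [359.84176485 211.96362176] [348.45074231 184.99882188]
block top z.045 centre side crop [280. 277.]
```

Run:
```python
from h import *
a,b=cv2.imread('pics/s1.png'),cv2.imread('pics/s2.png')
d=cv2.absdiff(a,b).max(2)
n,l,s,c=cv2.connectedComponentsWithStats((d>25).astype(np.uint8))
print([(s[i].tolist()) for i in range(1,n) if s[i,4]>3])
f=lambda im:cv2.resize(cv2.LUT(im[160:205,325:375],np.clip(255*(np.arange(256)/255)**.45,0,255).astype(np.uint8)),None,fx=8,fy=8,interpolation=cv2.INTER_NEAREST)
cv2.imwrite('pics/cmp.png',np.hstack([f(a),f(b)]))
```

```text
[[412, 42, 21, 11, 21], [523, 74, 2, 2, 4], [522, 79, 2, 3, 5], [519, 104, 2, 3, 4], [360, 112, 1, 4, 4], [473, 116, 2, 3, 4], [337, 125, 3, 5, 8], [337, 139, 5, 3, 12], [337, 150, 4, 10, 24], [357, 152, 5, 7, 20], [352, 156, 4, 4, 11], [339, 173, 6, 3, 16], [347, 184, 4, 3, 10], [355, 194, 3, 5, 11], [354, 201, 4, 2, 8], [366, 208, 3, 4, 8], [367, 215, 3, 3, 7], [363, 223, 3, 4, 9]]
```

View pics/cmp.png

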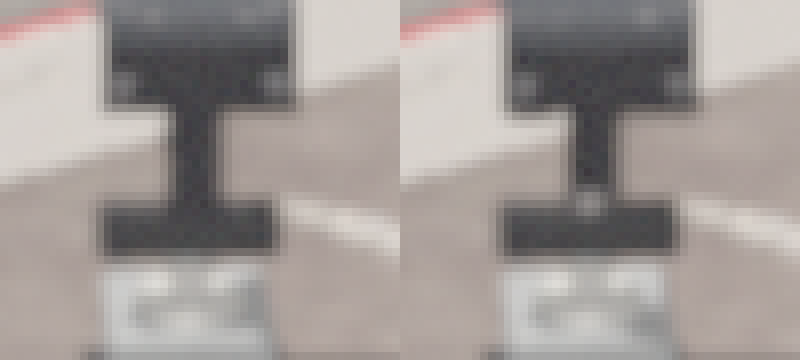

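With the fingers open, the near finger hides the dot at (348,185). Closed, the dot shows again just below the fingertips, which end near row 184. So the fingertips look about 30 mm higher than reported, just above the bar. I'll open and go lower in small steps, which is safe because the open fingers pass outside the block.

Call:
jog_arm --motion '[{"x": 0, "y": 0, "z": 0, "ax": 0, "ay": 0, "az": 0}, {"x": 0, "y": 0, "z": 0, "ax": 0, "ay": 0, "az": 0}, {"x": 0, "y": 0, "z": 0, "ax": 0, "ay": 0, "az": 0}, {"x": 0, "y": 0, "z": 0, "ax": 0, "ay": 0, "az": 0}, {"x": 0, "y": 0, "z": 0, "ax": 0, "ay": 0, "az": 0}]' --claw 1 --squeeze 20

```text
time_s: 5.25
tool_pos: [0.4229, -0.166, 0.0614]
tool_rot: [180.0, 0.0, -162.6]
force: [-0.5, -0.3, 0.8]
grip_width: 0.0327
grasp_force: 0.0
```

Call:
jog_arm --motion '[{"x": 0, "y": 0, "z": 0, "ax": 0, "ay": 0, "az": 0}, {"x": 0, "y": 0, "z": 0, "ax": 0, "ay": 0, "az": 0}, {"x": 0, "y": 0, "z": 0, "ax": 0, "ay": 0, "az": 0}, {"x": 0, "y": 0, "z": 0, "ax": 0, "ay": 0, "az": 0}, {"x": 0, "y": 0, "z": 0, "ax": 0, "ay": 0, "az": 0}]'

```text
time_s: 5.75
tool_pos: [0.423, -0.166, 0.0615]
tool_rot: [180.0, 0.0, -162.6]
force: [-0.2, -0.3, -0.9]
grip_width: 0.0722
grasp_force: 0.0
```

Call:
jog_arm --motion '[{"x": 0, "y": 0, "z": 0.3, "ax": 0, "ay": 0, "az": 0}, {"x": 0, "y": 0, "z": 0.3, "ax": 0, "ay": 0, "az": 0}, {"x": 0, "y": 0, "z": 0.3, "ax": 0, "ay": 0, "az": 0}, {"x": 0, "y": 0, "z": 0.3, "ax": 0, "ay": 0, "az": 0}, {"x": 0, "y": 0, "z": 0.3, "ax": 0, "ay": 0, "az": 0}]'

```text
time_s: 6.25
tool_pos: [0.4228, -0.166, 0.0461]
tool_rot: [180.0, -0.0, -162.6]
force: [0.3, -0.1, -0.5]
grip_width: 0.0868
grasp_force: 0.0
```

Run:
```python
from h import *
o=env.get_obs();print(o['tool_pos'],o['force'],o['grip_width'])
b=snap('side','s3')
f=lambda im:cv2.resize(cv2.LUT(im[155:215,320:380],np.clip(255*(np.arange(256)/255)**.45,0,255).astype(np.uint8)),None,fx=8,fy=8,interpolation=cv2.INTER_NEAREST)
cv2.imwrite('pics/s3c.png',f(b))
t=np.array(o['tool_pos']);print([((proj('side',t+[-.3*d,.95*d,0])-[320,155])*8).round() for d in (-.045,0,.045)])
```

```text
[ 0.42284173 -0.16598953  0.04610496] [ 0.31469854 -0.08934372 -0.46618553] 0.08680885335514975
[array([224., 296.]), array([229., 346.]), array([233., 397.])]
```

View pics/s3c.png

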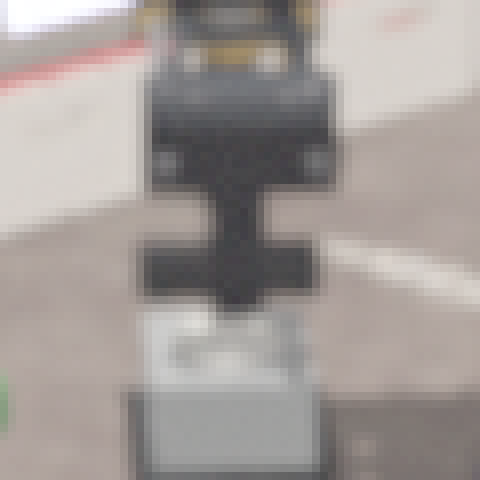

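The near fingertip ends at about row 308 of the crop, against a predicted 397, so it is about 35–40 mm higher than reported. I'll treat the reported z as biased by about 0.037 and descend another 20 mm.

Call:
jog_arm --motion '[{"x": 0, "y": 0, "z": 0.4, "ax": 0, "ay": 0, "az": 0}, {"x": 0, "y": 0, "z": 0.4, "ax": 0, "ay": 0, "az": 0}, {"x": 0, "y": 0, "z": 0.4, "ax": 0, "ay": 0, "az": 0}, {"x": 0, "y": 0, "z": 0.4, "ax": 0, "ay": 0, "az": 0}, {"x": 0, "y": 0, "z": 0.4, "ax": 0, "ay": 0, "az": 0}]'

```text
time_s: 6.8
tool_pos: [0.4229, -0.166, 0.0261]
tool_rot: [180.0, -0.0, -162.6]
force: [0.5, 0.4, -0.6]
grip_width: 0.0868
grasp_force: 0.0
```

Run:
```python
from h import *
o=env.get_obs();print(o['tool_pos'],o['force'],o['grip_width'])
b=snap('side','s4');g=b.max(2)
print(g[186:212,340:358])
```

```text
[ 0.42288889 -0.1660177   0.02608286] [ 0.46185899  0.44937339 -0.5852214 ] 0.08675659463342215
[[ 24  24  24  23  23  21  18  15  15  17  16  16  16  18  17  18  18  18]
 [ 23  22  21  22  20  19  17  15  16  15  17  16  16  19  18  18  18  15]
 [ 18  19  20  18  20  17  17  16  16  16  15  16  16  17  18  20  18  15]
 [ 18  17  16  19  18  17  17  15  16  16  15  16  18  17  16  18  17  16]
 [ 15  16  17  17  17  18  17  15  16  14  15  16  15  19  21  18  20  17]
 [ 28  31  35  35  34  31  22  16  16  14  16  16  21  31  40  43  43  42]
 [ 63  70  74  76  75  66  45  22  14  16  15  17  31  57  73  77  77  78]
 [111 114 119 125 127 115  79  37  14  15  14  17  36  65  84  88  89  93]
 [143 147 153 165 173 157 110  50  19  14  16  17  35  62  78  82  82  90]
 [157 158 165 179 187 171 119  55  18  14  15  16  38  67  84  90  89  92]
 [156 151 148 156 161 144  99  45  15  14  14  17  41  73  96 109 113 106]
 [153 139 123 120 120 104  70  32  14  13  14  18  41  76 100 113 120 113]
 [148 127 108 106 108  97  65  30  15  13  14  18  40  76  94  98 100  97]
 [141 120 101 104 113 106  80
[... 246 characters left out ...]
125 108  93 101 113 107]
 [126 124 122 121 121 121 121 119 118 114 114 114 111 101  91  94 101 101]
 [100 100  98  97  98  98  98  98  96  97  95  95  96  93  90  90  94  93]
 [ 91  91  91  91  90  90  91  90  92  90  90  91  91  90  91  91  91  93]
 [ 91  92  91  91  91  91  90  91  90  91  92  91  90  92  92  92  92  92]
 [ 92  92  92  91  91  92  92  91  92  92  92  91  91  93  92  91  93  93]
 [ 92  92  92  91  91  92  92  92  92  92  91  90  91  91  91  91  92  93]
 [ 92  92  92  91  92  91  92  92  92  92  91  91  91  92  91  92  91  92]
 [ 90  93  91  92  92  92  92  92  92  92  91  92  91  91  91  91  93  93]
 [ 90  92  92  92  92  91  92  91  91  92  92  92  94  92  93  92  93  94]]
```

Call:
jog_arm --motion '[{"x": 0, "y": 0, "z": 0.2, "ax": 0, "ay": 0, "az": 0}, {"x": 0, "y": 0, "z": 0.2, "ax": 0, "ay": 0, "az": 0}, {"x": 0, "y": 0, "z": 0.2, "ax": 0, "ay": 0, "az": 0}, {"x": 0, "y": 0, "z": 0.1, "ax": 0, "ay": 0, "az": 0}, {"x": 0, "y": 0, "z": 0, "ax": 0, "ay": 0, "az": 0}]' --claw -1 --squeeze 20

```text
time_s: 7.35
tool_pos: [0.4228, -0.166, 0.0193]
tool_rot: [180.0, -0.0, -162.6]
force: [-0.2, -0.7, 0.3]
grip_width: 0.0548
grasp_force: 0.0
```

Call:
jog_arm --motion '[{"x": 0, "y": 0, "z": 0, "ax": 0, "ay": 0, "az": 0}, {"x": 0, "y": 0, "z": 0, "ax": 0, "ay": 0, "az": 0}, {"x": 0, "y": 0, "z": 0, "ax": 0, "ay": 0, "az": 0}, {"x": 0, "y": 0, "z": 0, "ax": 0, "ay": 0, "az": 0}, {"x": 0, "y": 0, "z": 0, "ax": 0, "ay": 0, "az": 0}]'

```text
time_s: 7.85
tool_pos: [0.4231, -0.1663, 0.0196]
tool_rot: [-180.0, 0.0, -162.6]
force: [0.6, -1.1, 1.2]
grip_width: 0.0178
grasp_force: 20.0
```

Call:
jog_arm --motion '[{"x": 0, "y": 0, "z": 0, "ax": 0, "ay": 0, "az": 0}, {"x": 0, "y": 0, "z": 0, "ax": 0, "ay": 0, "az": 0}, {"x": 0, "y": 0, "z": 0, "ax": 0, "ay": 0, "az": 0}, {"x": 0, "y": 0, "z": 0, "ax": 0, "ay": 0, "az": 0}, {"x": 0, "y": 0, "z": 0, "ax": 0, "ay": 0, "az": 0}]' --squeeze 55

```text
time_s: 8.35
tool_pos: [0.4231, -0.1662, 0.0195]
tool_rot: [-180.0, 0.0, -162.6]
force: [1.1, -1.3, 0.2]
grip_width: 0.0175
grasp_force: 55.0
```

The fingers closed at 17.8 mm, so the bar is held. With the key tip at z = 0.011, the tip height is the reported z minus 0.0085. Next is the lift.

Call:
jog_arm --motion '[{"x": 0, "y": 0, "z": -1, "ax": 0, "ay": 0, "az": 0}, {"x": 0, "y": 0, "z": -2.5, "ax": 0, "ay": 0, "az": 0}, {"x": 0, "y": 0, "z": -4, "ax": 0, "ay": 0, "az": 0}, {"x": 0, "y": 0, "z": -4, "ax": 0, "ay": 0, "az": 0}, {"x": 0, "y": 0, "z": -3, "ax": 0, "ay": 0, "az": 0}]'

```text
time_s: 8.85
tool_pos: [0.4231, -0.1661, 0.1672]
tool_rot: [180.0, 0.1, -162.6]
force: [1.1, 1.1, -2.3]
grip_width: 0.0174
grasp_force: 55.0
```

Call:
jog_arm --motion '[{"x": 0, "y": 0, "z": -0.5, "ax": 0, "ay": 0, "az": 6.3}, {"x": 0, "y": 0, "z": 0, "ax": 0, "ay": 0, "az": 8}, {"x": 0, "y": 0, "z": 0, "ax": 0, "ay": 0, "az": 8}, {"x": 0, "y": 0, "z": 0, "ax": 0, "ay": 0, "az": 8}, {"x": 0, "y": 0, "z": 0, "ax": 0, "ay": 0, "az": 8}]'

```text
time_s: 9.35
tool_pos: [0.4223, -0.1658, 0.1697]
tool_rot: [180.0, -0.0, 158.8]
force: [-0.8, 0.7, -2.3]
grip_width: 0.0173
grasp_force: 55.0
```

Run:
```python
from h import *
o=env.get_obs();print(o['tool_pos'],o['tool_rot'],o['force'],o['grip_width'],o['grasp_force'])
b=snap('side','s5')
P=np.array(o['tool_pos']);tip=P-[0,0,.0085]
x0,y0=320,105
print('tip exp',proj('side',tip)-[x0,y0],'flange',proj('side',tip+[0,0,.0375])-[x0,y0],'bar',proj('side',tip+[0,0,.069])-[x0,y0])
cv2.imwrite('pics/s5c.png',cv2.resize(b[y0:y0+80,x0:x0+80],None,fx=7,fy=7,interpolation=cv2.INTER_CUBIC))
```

```text
[ 0.42232758 -0.16575181  0.16970688] [ 1.79976526e+02 -4.23262231e-02  1.58762847e+02] [-0.75445198  0.73143872 -2.27099371] 0.017272092699005162 54.99145986512303
tip exp [28.68493618 60.70694402] flange [28.66788986 49.64307027] bar [28.65264972 40.16837811]
```

View pics/s5c.png

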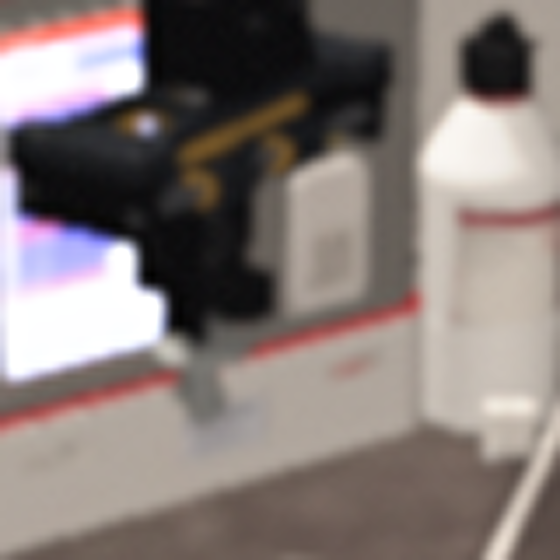

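The key hangs straight: its tip is at crop pixel (29,60.7), as expected. Now to the hub.

Call:
jog_arm --motion '[{"x": 0.1, "y": 2, "z": 0, "ax": 0, "ay": 0, "az": 0}, {"x": 0.1, "y": 3, "z": 0, "ax": 0, "ay": 0, "az": 0}, {"x": 0, "y": 4, "z": 0, "ax": 0, "ay": 0, "az": 0}, {"x": 0, "y": 4, "z": 0, "ax": 0, "ay": 0, "az": 0}, {"x": 0, "y": 4, "z": 0, "ax": 0, "ay": 0, "az": 0}]'

```text
time_s: 9.9
tool_pos: [0.4816, -0.005, 0.1698]
tool_rot: [180.0, -0.0, 159.2]
force: [0.4, -0.5, -1.4]
grip_width: 0.0173
grasp_force: 55.0
```

Call:
jog_arm --motion '[{"x": 0, "y": 4, "z": 0, "ax": 0, "ay": 0, "az": 0}, {"x": 0, "y": 4, "z": 0, "ax": 0, "ay": 0, "az": 0}, {"x": 0, "y": 4, "z": 0, "ax": 0, "ay": 0, "az": 0}, {"x": 0, "y": 3, "z": 0, "ax": 0, "ay": 0, "az": 0}, {"x": 0, "y": 2.75, "z": 0, "ax": 0, "ay": 0, "az": 0}]'

```text
time_s: 10.4
tool_pos: [0.5447, 0.1614, 0.1695]
tool_rot: [-180.0, -0.0, 159.3]
force: [1.3, -0.1, -1.4]
grip_width: 0.0172
grasp_force: 55.0
```

Call:
jog_arm --motion '[{"x": 0, "y": 0, "z": 0, "ax": 0, "ay": 0, "az": 5}, {"x": 0, "y": 0, "z": 0, "ax": 0, "ay": 0, "az": 6}, {"x": 0, "y": 0, "z": 0, "ax": 0, "ay": 0, "az": 6}, {"x": 0, "y": 0, "z": 0, "ax": 0, "ay": 0, "az": 6}, {"x": 0, "y": 0, "z": 0, "ax": 0, "ay": 0, "az": 0}]'

```text
time_s: 10.9
tool_pos: [0.5445, 0.1595, 0.1696]
tool_rot: [-180.0, -0.0, 136.2]
force: [0.3, 1.1, -2.2]
grip_width: 0.0173
grasp_force: 55.0
```

Run:
```python
from h import *
o=env.get_obs();print(o['tool_pos'],o['tool_rot'],o['force'],o['wrist_torque'],o['grip_width'],o['qpos'])
b=snap('side','s6');P=np.array(o['tool_pos']);tip=P-[0,0,.0085]
print('tip exp',proj('side',tip),'rim exp',proj('side',(.546,.159,.1225)))
```

```text
[0.5444757  0.15947969 0.16959352] [-1.79962035e+02 -1.42622466e-02  1.36219366e+02] [ 0.3005498   1.05539835 -2.16230638] [-0.0338681   0.03980043  0.00777276] 0.017290039303051223 [-45.68795111   9.22444362  29.83941053  97.36870651  -4.73637531
  74.70278265  31.30544217]
tip exp [272.704521   208.31896842] rim exp [273.23197843 220.67959773]
```

Call:
jog_arm --motion '[{"x": -0.14, "y": 0.07, "z": 1, "ax": 0, "ay": 0, "az": 0}, {"x": 0, "y": 0, "z": 1, "ax": 0, "ay": 0, "az": 0}, {"x": 0, "y": 0, "z": 1, "ax": 0, "ay": 0, "az": 0}, {"x": 0, "y": 0, "z": 0.5, "ax": 0, "ay": 0, "az": 0}, {"x": 0, "y": 0, "z": 0.5, "ax": 0, "ay": 0, "az": 0}]'

```text
time_s: 11.45
tool_pos: [0.5462, 0.1587, 0.1285]
tool_rot: [-179.9, -0.0, 136.1]
force: [-0.3, 0.4, -1.9]
grip_width: 0.0177
grasp_force: 55.0
```

Call:
jog_arm --motion '[{"x": 0, "y": 0, "z": 0.2, "ax": 0, "ay": 0, "az": 0}, {"x": 0, "y": 0, "z": 0.2, "ax": 0, "ay": 0, "az": 0}, {"x": 0, "y": 0, "z": 0.2, "ax": 0, "ay": 0, "az": 0}, {"x": 0, "y": 0, "z": 0.2, "ax": 0, "ay": 0, "az": 0}, {"x": 0, "y": 0, "z": 0.2, "ax": 0, "ay": 0, "az": 0}]'

```text
time_s: 11.95
tool_pos: [0.5466, 0.159, 0.1195]
tool_rot: [180.0, 0.0, 136.1]
force: [-0.2, 0.6, -1.4]
grip_width: 0.0175
grasp_force: 55.0
```

Call:
jog_arm --motion '[{"x": 0, "y": 0, "z": 0.1, "ax": 0, "ay": 0, "az": 0}, {"x": 0, "y": 0, "z": 0.1, "ax": 0, "ay": 0, "az": 0}, {"x": 0, "y": 0, "z": 0.1, "ax": 0, "ay": 0, "az": 0}, {"x": 0, "y": 0, "z": 0.1, "ax": 0, "ay": 0, "az": 0}, {"x": 0, "y": 0, "z": 0, "ax": 0, "ay": 0, "az": 0}]'

```text
time_s: 12.45
tool_pos: [0.5471, 0.1595, 0.1157]
tool_rot: [179.9, 0.0, 136.1]
force: [1.6, 1.7, -0.9]
grip_width: 0.0173
grasp_force: 55.0
```

Call:
jog_arm --motion '[{"x": 0, "y": 0, "z": 0.1, "ax": 0, "ay": 0, "az": 0}, {"x": 0, "y": 0, "z": 0.1, "ax": 0, "ay": 0, "az": 0}, {"x": 0, "y": 0, "z": 0.1, "ax": 0, "ay": 0, "az": 0}, {"x": 0, "y": 0, "z": 0.1, "ax": 0, "ay": 0, "az": 0}, {"x": 0, "y": 0, "z": 0, "ax": 0, "ay": 0, "az": 0}]'

```text
time_s: 12.95
tool_pos: [0.5472, 0.1596, 0.1117]
tool_rot: [179.9, 0.0, 136.1]
force: [3.9, 4.0, 0.4]
grip_width: 0.0176
grasp_force: 55.1
```

Call:
jog_arm --motion '[{"x": 0, "y": 0.1, "z": 0, "ax": 0, "ay": 0, "az": 0}, {"x": 0, "y": 0.1, "z": 0, "ax": 0, "ay": 0, "az": 0}, {"x": 0, "y": 0, "z": 0.1, "ax": 0, "ay": 0, "az": 0}, {"x": 0, "y": 0, "z": 0.1, "ax": 0, "ay": 0, "az": 0}, {"x": 0, "y": 0, "z": 0.1, "ax": 0, "ay": 0, "az": 0}]'

```text
time_s: 13.45
tool_pos: [0.5475, 0.1599, 0.108]
tool_rot: [-179.9, -0.0, 136.1]
force: [1.7, 1.5, -0.1]
grip_width: 0.017
grasp_force: 55.0
```

Call:
jog_arm --motion '[{"x": 0, "y": 0.05, "z": 0.1, "ax": 0, "ay": 0, "az": 0}, {"x": 0, "y": 0.05, "z": 0.1, "ax": 0, "ay": 0, "az": 0}, {"x": 0, "y": 0, "z": 0.1, "ax": 0, "ay": 0, "az": 0}, {"x": 0, "y": 0, "z": 0.1, "ax": 0, "ay": 0, "az": 0}, {"x": 0, "y": 0, "z": 0.1, "ax": 0, "ay": 0, "az": 0}]'

```text
time_s: 13.95
tool_pos: [0.548, 0.1603, 0.1037]
tool_rot: [-179.9, -0.0, 136.1]
force: [-2.5, -1.6, 4.4]
grip_width: 0.0171
grasp_force: 55.1
```

Call:
jog_arm --motion '[{"x": 0, "y": 0, "z": 0.1, "ax": 0, "ay": 0, "az": 0}, {"x": 0, "y": 0, "z": 0.1, "ax": 0, "ay": 0, "az": 0}, {"x": 0, "y": 0, "z": 0.1, "ax": 0, "ay": 0, "az": 0}, {"x": 0, "y": 0, "z": 0.1, "ax": 0, "ay": 0, "az": 0}, {"x": 0, "y": 0, "z": 0, "ax": 0, "ay": 0, "az": 0}]'

```text
time_s: 14.45
tool_pos: [0.5482, 0.1604, 0.0997]
tool_rot: [-179.9, -0.0, 136.1]
force: [-3.0, -1.8, 6.8]
grip_width: 0.0174
grasp_force: 55.1
```

Call:
jog_arm --motion '[{"x": 0, "y": -0.07, "z": 0.1, "ax": 0, "ay": 0, "az": 0}, {"x": 0, "y": 0, "z": 0.1, "ax": 0, "ay": 0, "az": 0}, {"x": 0, "y": 0, "z": 0.1, "ax": 0, "ay": 0, "az": 0}, {"x": 0, "y": 0, "z": 0.1, "ax": 0, "ay": 0, "az": 0}, {"x": 0, "y": 0, "z": 0, "ax": 0, "ay": 0, "az": 0}]'

```text
time_s: 14.95
tool_pos: [0.5482, 0.1604, 0.0971]
tool_rot: [180.0, -0.0, 136.1]
force: [-6.2, -3.0, 12.1]
grip_width: 0.0175
grasp_force: 55.1
```

Call:
jog_arm --motion '[{"x": 0.05, "y": -0.1, "z": 0.1, "ax": 0, "ay": 0, "az": 0}, {"x": 0, "y": 0, "z": 0.1, "ax": 0, "ay": 0, "az": -1}, {"x": 0, "y": 0, "z": 0, "ax": 0, "ay": 0, "az": -2}, {"x": 0, "y": 0, "z": 0, "ax": 0, "ay": 0, "az": -2}, {"x": 0, "y": 0, "z": 0, "ax": 0, "ay": 0, "az": -2}]'

```text
time_s: 15.45
tool_pos: [0.5482, 0.1602, 0.0969]
tool_rot: [179.8, 0.0, 143.1]
force: [-7.1, -2.0, 20.0]
grip_width: 0.0175
grasp_force: 55.1
```

Call:
jog_arm --motion '[{"x": 0, "y": 0, "z": 0, "ax": 0, "ay": 0, "az": -2}, {"x": 0, "y": 0, "z": 0, "ax": 0, "ay": 0, "az": -2}, {"x": 0, "y": 0, "z": 0, "ax": 0, "ay": 0, "az": -2}, {"x": 0, "y": 0, "z": 0, "ax": 0, "ay": 0, "az": -2}, {"x": 0, "y": 0, "z": 0, "ax": 0, "ay": 0, "az": -2}]'

```text
time_s: 15.95
tool_pos: [0.5483, 0.1601, 0.0969]
tool_rot: [179.8, 0.1, 153.1]
force: [-6.7, -3.5, 19.3]
grip_width: 0.0172
grasp_force: 55.1
```

Run:
```python
from h import *
o=env.get_obs();print(o['tool_pos'],o['tool_rot'],o['force'],o['wrist_torque'],o['grip_width'],o['grasp_force'])
a=cv2.imread('pics/side0.png');b=snap('side','s7');t=snap('top','t7');t0=cv2.imread('pics/top0.png')
red=lambda r,g,b:(r>g+60)&(r>b+60)
print(cents(b,225,200,335,290,red),cents(t,203,125,293,222,red))
wh=lambda r,g,b:(r>200)&(g>200)&(b>180); bl=lambda r,g,b:(b>r+60)
print('blue side',cents(a,225,200,320,290,bl,6),cents(b,225,200,320,290,bl,6))
print('blue top',cents(t0,203,125,293,215,bl,6),cents(t,203,125,293,215,bl,6))
```

```text
[0.54827594 0.1601041  0.09690279] [1.79846418e+02 7.98351378e-02 1.53137180e+02] [-6.73456608 -3.53150109 19.33082094] [-0.78278584  1.64332477 -0.14449862] 0.017169853348858538 55.05099385506436
[(np.int32(1), array([279., 226.])), (np.int32(54), array([315.3, 253.1])), (np.int32(2), array([329. , 250.5]))] [(np.int32(6), array([246.5, 207. ])), (np.int32(35), array([247.6, 211.4])), (np.int32(3), array([264., 218.]))]
blue side [(np.int32(89), array([283.6, 215.6])), (np.int32(131), array([299.2, 232.9]))] [(np.int32(90), array([301. , 229.2]))]
blue top [(np.int32(181), array([271.9, 165.7])), (np.int32(194), array([245., 193.]))] [(np.int32(107), array([272. , 155.8])), (np.int32(152), array([252.8, 191.7]))]
```

The carousel follows the key, and the key is seated: z stays at 0.0969 with about 20 N of push. I'll keep turning.

Call:
jog_arm --motion '[{"x": 0.06, "y": -0.07, "z": 0, "ax": 0, "ay": 0, "az": -2.5}, {"x": 0, "y": 0, "z": 0, "ax": 0, "ay": 0, "az": -2.5}, {"x": 0, "y": 0, "z": 0, "ax": 0, "ay": 0, "az": -2.5}, {"x": 0, "y": 0, "z": 0, "ax": 0, "ay": 0, "az": -2.5}, {"x": 0, "y": 0, "z": 0, "ax": 0, "ay": 0, "az": -2.5}]'

```text
time_s: 16.55
tool_pos: [0.5482, 0.1598, 0.0969]
tool_rot: [179.8, 0.2, 165.7]
force: [-4.3, -2.3, 17.8]
grip_width: 0.0176
grasp_force: 55.0
```

Call:
jog_arm --motion '[{"x": 0, "y": 0, "z": 0, "ax": 0, "ay": 0, "az": -2.5}, {"x": 0, "y": 0, "z": 0, "ax": 0, "ay": 0, "az": -2.5}, {"x": 0, "y": 0, "z": 0, "ax": 0, "ay": 0, "az": -2.5}, {"x": 0, "y": 0, "z": 0, "ax": 0, "ay": 0, "az": -2.5}, {"x": 0, "y": 0, "z": 0, "ax": 0, "ay": 0, "az": -2.5}]'

```text
time_s: 17.05
tool_pos: [0.5484, 0.1597, 0.0969]
tool_rot: [179.9, 0.3, 178.1]
force: [-4.9, -3.0, 17.0]
grip_width: 0.0172
grasp_force: 55.0
```

```bash
cat > m.py <<'E'
from h import *
import sys
def run(tag):
    o=env.get_obs();print(o['tool_pos'],o['tool_rot'],o['force'])
    hub=np.array([.5465,.159]);bl=lambda r,g,b:(b>r+60)
    for c in('side','top'):
        for n,im in((0,cv2.imread(f'pics/{c}0.png')),(1,snap(c,c+tag))):
            for A,uv in cents(im,225 if c=='side' else 203,200 if c=='side' else 125,320 if c=='side' else 293,290 if c=='side' else 210,bl,25):
                P=onz(c,*uv,.1)[:2]-hub;print(c,n,A,uv,'r',np.linalg.norm(P).round(4),'ang',np.degrees(np.arctan2(P[1],P[0])).round(1))
run(sys.argv[1])
E
python3 m.py a
```

```text
[0.54836627 0.15972279 0.09687506] [179.88590405   0.25340744 178.14513128] [-4.87146351 -3.03687778 16.96113222]
side 0 89 [283.6 215.6] r 0.0713 ang -90.8
side 0 131 [299.2 232.9] r 0.0772 ang 175.0
side 1 65 [261.5 216.8] r 0.0748 ang -40.0
side 1 96 [298.7 223.6] r 0.0707 ang -145.7
top 0 181 [271.9 165.7] r 0.0744 ang -87.7
top 0 194 [245. 193.] r 0.0758 ang -179.4
top 1 27 [265.  143.3] r 0.0854 ang -38.5
top 1 159 [262.4 186.2] r 0.0743 ang -138.6
```

Call:
jog_arm --motion '[{"x": 0.05, "y": 0, "z": 0, "ax": 0, "ay": 0, "az": -1}, {"x": 0, "y": 0, "z": 0, "ax": 0, "ay": 0, "az": -1}, {"x": 0, "y": 0, "z": 0, "ax": 0, "ay": 0, "az": -1}, {"x": 0, "y": 0, "z": 0, "ax": 0, "ay": 0, "az": -1}, {"x": 0, "y": 0, "z": 0, "ax": 0, "ay": 0, "az": -1}]'

```text
time_s: 17.65
tool_pos: [0.5484, 0.1597, 0.0969]
tool_rot: [179.9, 0.3, -176.9]
force: [-2.6, -3.0, 17.2]
grip_width: 0.0174
grasp_force: 55.0
```

```bash
python3 m.py b
python3 - <<'E'
from h import *
hub=np.array([.5465,.159])
f=lambda r,g,b:(g>=r)&(r>165)&(b<g+3)
for n in('top0','topb'):
    im=cv2.imread(f'pics/{n}.png');print(n)
    for A,uv in cents(im,203,125,293,206,f,25):
        P=onz('top',*uv,.1)[:2]-hub;print(A,uv,np.linalg.norm(P).round(4),np.degrees(np.arctan2(P[1],P[0])).round(1))
im=cv2.imread('pics/topb.png');i0=cv2.imread('pics/top0.png')
v=np.hstack([cv2.resize(x[140:222,203:293],None,fx=4.4,fy=4.4,interpolation=cv2.INTER_CUBIC) for x in(i0,im)]);cv2.imwrite('pics/fin.png',v)
E
```

```text
[0.54836147 0.15974925 0.09685853] [ 179.90986082    0.31955673 -176.92076625] [-2.60027942 -3.00546397 17.16639323]
side 0 89 [283.6 215.6] r 0.0713 ang -90.8
side 0 131 [299.2 232.9] r 0.0772 ang 175.0
side 1 83 [260.3 217.1] r 0.0753 ang -37.3
side 1 93 [297.9 222.7] r 0.0701 ang -141.1
top 0 181 [271.9 165.7] r 0.0744 ang -87.7
top 0 194 [245. 193.] r 0.0758 ang -179.4
top 1 162 [263.9 184.8] r 0.0742 ang -134.1
top0
topb
```

View pics/fin.png

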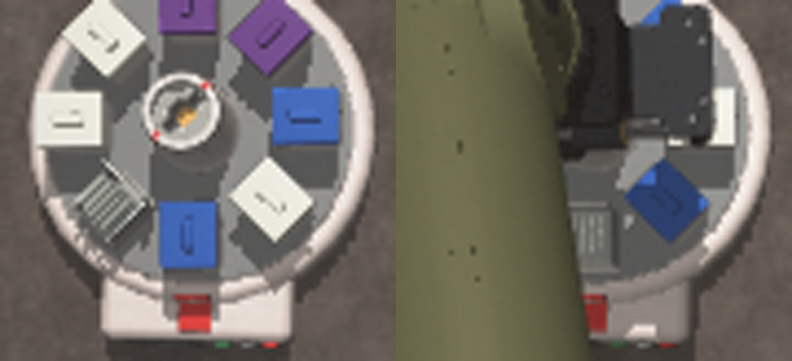

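The rack (right edge at x≈617 of the right half) is now just behind the pointer tab (right edge at 607). The blue lid at (667,201) sits where the 45° station should be. I'll check it numerically.

Run:
```python
from h import *
im=cv2.imread('pics/topb.png');i0=cv2.imread('pics/top0.png')
def blob(im,x0,y0,x1,y1,c):
    b,g,r=[im[...,i].astype(int) for i in range(3)];m=np.zeros(im.shape[:2],np.uint8);m[y0:y1,x0:x1]=c(r,g,b)[y0:y1,x0:x1]
    k=max(cv2.findContours(m,0,2)[0],key=cv2.contourArea);return cv2.minAreaRect(k)
bl=lambda r,g,b:(b>1.35*r)&(b>60)
now=blob(im,250,172,285,198,bl);q=[blob(i0,230,180,260,206,bl),blob(i0,255,150,285,180,bl)]
print(now,q)
p0=onz('top',246.7,211.3,.044)[:2]
for hub in([.5459,.1595],[.5475,.1597]):
    hub=np.array(hub);A=lambda c:np.degrees(np.arctan2(*(onz('top',*c,.1)[:2]-hub)[::-1]))
    P=p0-hub
    print('ptr',np.degrees(np.arctan2(P[1],P[0])),'now',A(now[0]),'init',[A(x[0]) for x in q])
for z in(.072,.09):
    for w in(-.019,0,.019):print(z,w,((proj('top',(.547-.076,.1595+w,z))-[203,140])*4.4+[396,0]).round(1))
# base panel symmetric check: red pointer extent initially
b,g,r=[i0[...,i].astype(int) for i in range(3)];m=(r>g+60)&(r>b+60);ys,xs=np.where(m[204:216,235:260]);print(xs.min()+235,xs.max()+235,ys.min()+204,ys.max()+204)
```

```text
((264.0, 185.00001525878906), (14.142134666442871, 12.727920532226562), 45.0) [((245.0, 193.0), (14.0, 12.0), 90.0), ((272.0, 166.0), (12.0, 14.0), 90.0)]
ptr 179.4566463945317 now -133.7017256154666 init [np.float64(-179.0246822460871), np.float64(-87.89738871046652)]
ptr 179.55457044753734 now -134.46969382928003 init [np.float64(-178.89588887829845), np.float64(-89.1183139028576)]
0.072 -0.019 [614.7 237.1]
0.072 0 [585.6 236.5]
0.072 0.019 [556.6 236. ]
0.09 -0.019 [610.8 234.6]
0.09 0 [581.3 234.1]
0.09 0.019 [551.8 233.5]
243 250 207 214
```

The key-based estimate (about -1°) and the camera-based one (about +1°) both put the carousel within a degree of the pointer. The key is seated with about 19 N of push against the 10 N spring. I'm handing in.

```bash
python3 -c "
from cell import env
o=env.get_obs();print(o['time_s'],o['tool_pos'],o['force'],o['grasp_force'],o['grip_width']);print(env.sign_off())"
```

```text
17.75 [0.54836499 0.15977999 0.09688163] [-3.29936381 -2.48003725 15.70125884] 55.00241892412305 0.01687728679907706
the job is handed in; nothing more can be done
None
```

I handed the job in at 17.75 s with the key gripped and held fully home, and the slide rack turned to within about 1° of the red pointer by my estimates; sign-off returned no verdict.

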